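Set the seam guide by the drag of a feeler blade

TASK

With the seam guide still standing open, slide the orange-handled feeler blade fully into the gap between the iron anvil and the brass guide foot, let go of it, and gently push the guide down by its black knob until it nips the blade so that, pulled by its handle, the blade slides with a light drag of about 5 newtons. Then draw the blade out against that drag and lay it flat back on its cork mat, leaving the guide as set. Do not handle the guide unless the blade is under it, do not crush the blade (never more than about 15 newtons of nip), and leave the other things on the bench where they are.

Things in the scene. Friction and masses are not known exactly. Their poses are not given: they have to be found in the camera images.
- stand: green C-shaped frame of the guide press, fixed; origin on the bench straight below the foot's axis; x is the way the blade slides in, y towards the column, z up. Column 32 by 25 mm, centred at y +57 mm; overhanging arm 36 mm wide in x, y -19 to +71 mm, z 98 to 122 mm; base plate 10 mm thick, x -115 to +45, y -35 to +75 mm
- gap (a point): point on the foot's axis, 48 mm above the bench, same axes as the stand; mean height of the anvil's top. The dark iron anvil block, fixed, spans x -110 to +40 mm and y -30 to +30 mm from here; its flat level top really stands 46 to 50 mm above the bench, set differently each time and not measured
- guide: seam guide: black knob 30 mm across, 22 mm high, on a 12 mm stem sliding up and down through the arm, brass foot below. Origin: centre of the knob's flat top, 170 to 175 mm above the bench at the start, can go down to 147 mm. Stays where left: 11 N of rubbing holds it; its weight (2.7 to 5.5 N, unknown) helps downwards, so 5 to 8.5 N on the knob pushes it down while the foot is free
- guide_foot (a point): mean place of the foot's underside, 109.5 mm below the knob's top, moving with the knob. The brass thimble-shaped foot, flat-bottomed, 19 mm wide, is really up to 5 mm higher or lower (screwed in differently each time, not measured); a stiff spring lets it give up to 6 mm, about 6 N per mm. At the start the gap is always at least 2 mm more than the blade's thickness, at most 25 mm
- blade: feeler blade: orange handle 50 mm long (x), 14 wide (y), 22 high; from its front a flat steel blade 85 long, 20 wide, 4 mm thick, flush with the handle's underside; 120 g. Origin: centre of the handle's underside, x towards the tip. Steel rubs on iron and on brass with a coefficient of 0.5 to 0.7 on each face. Fully in: tip 25 mm or more past the foot's axis (at 35 mm the whole handle lies on the anvil)
- blade_tip (a point): middle of the blade's tip, 110 mm ahead of the handle's centre, half way up its thickness
- blade_mid (a point): middle of the whole feeler's length on its underside, 42.5 mm ahead of the handle's centre
- pad: fixed cork mat 190 mm (x) by 75 mm (y), 6 mm thick, on which the blade lies at the start; origin at the centre of its underside
- ball: half-finished maroon ball, 72 mm across with a small flat underneath; bystander; origin in the middle of its underside
- core1: black rubber quilt core, round, 56 mm across; bystander; origin in the middle of its underside
- core2: second black rubber quilt core, round, 56 mm across; bystander; origin in the middle of its underside
- thimble: loose brass thimble, 24 mm wide, 27 mm high; bystander; origin in the middle of its underside
- spool: cream thread spool, 44 mm wide, 52 mm high; bystander; origin in the middle of its underside
- waxtin: round aluminium wax tin, 68 mm wide, 35 mm high; bystander; origin in the middle of its underside
- mallet: hammer, about 240 mm long, lying flat; bystander
Things that resemble listed ones, but are neither listed nor needed, are in the scene too. Leave any pink or purple look-alike of the blade alone.

How it is judged:
On the way, in this order (a step that is already met when the one before it is completed fails the run):
1. the blade lies fully in the gap (tip 25 mm or more past the foot's axis, within 10 mm sideways) with the guide not yet on it (x of blade_tip in the frame of stand above 0.025 m and y of blade_tip in the frame of stand between -0.01 and 0.01 m and z of blade_tip in the frame of stand below 0.06 m and contact force between blade and guide below 1 N), for 0.2 s.
2. with the fingers off both, the guide nips the blade with 2 to 9 N (contact force between blade and guide between 2 and 9 N and x of blade_tip in the frame of stand above 0.02 m and contact force between the fingers and guide below 0.1 N and contact force between the fingers and blade below 0.1 N), for 0.3 s.
3. the blade is drawn by its handle under that nip (2 to 9 N) until its tip is between 20 mm past and 5 mm short of the foot's axis (contact force between blade and guide between 2 and 9 N and x of blade_tip in the frame of stand between -0.005 and 0.02 m and contact force between the fingers and blade above 1 N), for 0.04 s.
At the end, for the whole second after the job is handed in: the blade lies flat and still on the cork mat (middle of its length within 60 mm of the mat's centre, tilt under 0.1 rad, underside on the cork), and the guide stands lowered as set (knob top under 169.5 mm above the bench) (horizontal distance between blade_mid and pad below 0.06 m and z of blade_mid in the frame of pad between 0.003 and 0.012 m and angle between blade's own z axis and vertical below 0.1 rad and linear speed of blade below 0.02 m/s and z of guide in the frame of stand below 0.1695 m); the robot touches nothing.
It fails at once if the guide and blade press on each other with more than 18 N (contact force between blade and guide above 18 N).
It fails at once if the guide is handled (over 2 N) while the blade is not under it (tip more than 20 mm short of the foot's axis) (contact force between the fingers and guide above 2 N and x of blade_tip in the frame of stand below -0.02 m).
It fails at once if another thing on the bench is moved more than 30 mm (distance of any of ball, core1, core2, thimble, spool, waxtin, mallet from where it was at the start of the episode above 0.03 m).
It also fails if it takes over 66 s, if anything falls off the work surface, if the arm or the gripper's body presses on something with over 40 N, if the wrist force passes 120 N, or if a joint passes its speed limit or range.

ROBOT

A 6-joint arm with a two-finger parallel gripper is mounted at the origin on the work surface. World frame = base frame: x ahead of the robot, y to its left, z up, the work surface at z = 0. Lengths are in m, angles in rad, forces in N, time in s.
With the tool pointing down it reaches from about 0.25 to 0.775 m from the base axis. Payload 4 kg.
Tool frame: the origin (TCP) lies at the very end of the fingers, on their centre line; the grasp point (between the pads) lies tcp_to_grasp behind it (tcp_to_grasp is the distance from the TCP to the grasp point, in m); z points along the fingers, y is the direction in which the jaws open and shut (so a half turn about z gives the same grasp; the last joint's range is limited). The gripper opens to 94 mm and grips with 3 to 60 N. Pads are 16 mm wide; open, the fingers measure 119 mm over their backs; the gripper's body (75 mm by 177 mm) begins 78 mm behind the grasp point.
Start: joints at [1.159, 0.087, 1.371, -0, 1.684, -0.103], TCP at [0.167, 0.524, 0.206] pointing down, gripper open.
Joint ranges: [-3.1, 3.1], [-0.76, 2.03], [0.27, 2.55], [-1.08, 4.22], [0.17, 2.65], [-2.57, 2.57]. Speed limits (rad/s): [2.79, 2.79, 3.14, 3.14, 3.14, 3.14].

INTERFACE

Orientations are given as [roll, pitch, yaw] about the fixed x, y, z axes, in that order (R = Rz(yaw) Ry(pitch) Rx(roll)).
In Python, from bench import * gives the robot as it stands.
- The arm moves only by the tool play_rows, never from a script. Its argument "rows" is a list of rows, each a list of 3 entries, a list of its own where there are three numbers: the finger opening in cm, from 0 to 9.4, then the shift along the world's x, y, z in cm, then the turn, a rotation vector about the world's x, y, z in rad. A call has 1 to 8 rows; each row is the pose to reach, as a shift and turn from the pose commanded when the call began; what a row does not reach only later rows make up. A row lasts 1/12 s, in which the tool goes at most 41.7 mm and 7.16 degrees, less where a joint would pass 70% of its speed; a pose out of reach is approached as far as the arm can. A call with a gripper value outside its range is refused whole. The fingers move at their own pace and stop on an object; the grip force is fixed at half the most. Time passes only in rows, so rows that repeat a pose let the fingers close. It gives the time, the measured TCP pose, the force and the opening at its end, in the units of the state.
- get_obs(): the state, without advancing time (a new reading comes with each control period).
- snapshot(name): name is "scene" or "side" or "wrist"; returns a dict with "pixels" (384x512x3 uint8, red, green, blue), "fx", "fy", "cx", "cy" (pixels), "rvec" (rotation vector, rad) and "tvec" (3), from world to camera coordinates, as OpenCV has them. Camera axes: x right, y down, z forward; pixel columns grow to the right and rows downward; lengths in m; the calibration is good to about 2 mm. A picture is of the moment at which its call begins. There is no depth.
- close_job(): hands the job in, once; it reports no verdict.
Trained networks look in the newest picture that a camera, given by its name, has taken for a name from the list of things; names that differ only in an ending like _2 or _b are one class to them, and where a whole thing is asked for, a point or a joint stands for the part that bears it (a point fixed in the world has none). Each returns a list of dicts, best first, with "confidence" (0 to 1); they miss things now and then, are a little off and sometimes report something else, mostly with a low value. They report only what shows in the picture. A call takes as long as a camera call. They do not tell look-alikes from the thing itself.
- silhouettes(camera, label): "mask" (384x512 bool, what is visible of it) and "point" ([row, column] in pixels, amid what is visible of it).
The state is a dict: "time": time; "joint_positions": joint angles; "qvel": joint speeds; "joint_torque": joint torques, N m; "tool_pos": TCP position; "ee_rot": TCP orientation; "wrist_force": force on the tool from outside, world axes, zero at the start; "wrist_torque": the same for the moment, N m; "width": finger opening in m.
Only numpy, scipy, OpenCV 4.12 (cv2) and the standard library are available. Lean on these libraries where they do the work, as an engineer would, in place of code of your own. Each camera call takes 0.05 s, during which the arm holds its last target. There are 200 camera calls.

## Working session

There is one attempt and no reset: what is moved stays moved. The work goes in short steps, Python scripts to look and compute and a tool call to move; the robot and the scene stay as the last step left them, time stands still between calls to the robot, and variables do not carry over. Pictures are saved under pics/ and viewed, about 8 in all and at most 12, crops included, and the job is handed in when it is done.

Besides the shell and the picture viewer there is one more tool, called as name(argument=value, ...), one argument or row to a line, values as JSON. play_rows: Moves the arm, as the interface text tells. Its arguments: {"type":"object","properties":{"rows":{"type":"array"}},"required":["rows"]}

```bash
mkdir -p pics; ls; python3 - <<'E'
from bench import *
import cv2,numpy as np
o=get_obs(); print({k:np.round(v,3).tolist() for k,v in o.items()})
for n in ("scene","side"):
    s=snapshot(n); cv2.imwrite(f"pics/{n}0.png",s["pixels"][:,:,::-1])
    R=cv2.Rodrigues(np.array(s["rvec"]))[0]; print(n,s["fx"],s["cx"],s["cy"],"cam",-R.T@np.array(s["tvec"]).ravel(),"fwd",R[2])
    for l in ("stand","guide","blade","pad"):
        for d in silhouettes(n,l)[:3]: print(n,l,round(d["confidence"],2),d["point"],d["mask"].sum())
E
```

```text
pics
{'time': 0.0, 'joint_positions': [1.159, 0.088, 1.372, -0.0, 1.684, -0.103], 'qvel': [-0.001, 0.0, -0.003, -0.001, 0.001, 0.0], 'joint_torque': [0.0, -34.018, -30.243, 0.072, 0.033, -0.0], 'tool_pos': [0.167, 0.523, 0.204], 'ee_rot': [-3.139, -0.0, 2.833], 'wrist_force': [0.142, -1.367, 0.214], 'wrist_torque': [0.004, -0.039, 0.051], 'width': 0.094}
scene 375.48830972562627 254.41641483018466 187.86070339928028 cam [ 1.10976017 -0.10601956  1.06761268] fwd [-0.55618656  0.09687162 -0.82539227]
scene stand 0.63 [219.0, 329.2] 789
scene guide 0.52 [211.5, 317.1] 139
scene guide 0.46 [223.7, 196.2] 964
scene blade 0.78 [224.1, 194.8] 181
scene blade 0.68 [214.2, 245.5] 263
scene blade 0.62 [176.7, 184.0] 140
scene pad 0.61 [220.5, 195.9] 1037
side 403.98795929756534 259.9848047857115 184.05244330687847 cam [ 0.40220281 -0.97239919  0.82124879] fwd [ 0.07855761  0.80182605 -0.59237124]
side stand 0.98 [156.0, 283.2] 621
side guide 0.66 [143.8, 290.1] 126
side guide 0.65 [137.7, 214.8] 417
side blade 0.93 [262.1, 192.1] 387
side blade 0.71 [218.2, 254.7] 280
side blade 0.69 [255.3, 263.6] 333
side pad 0.79 [260.4, 264.8] 926
```

View pics/scene0.png

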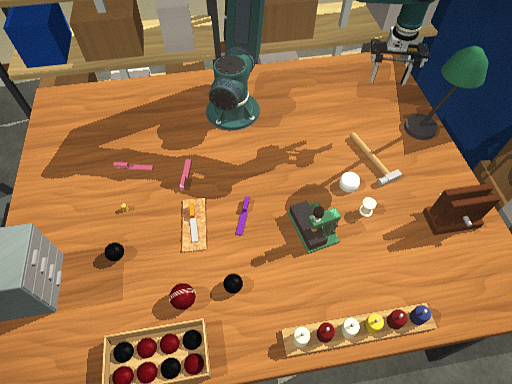

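View pics/side0.png

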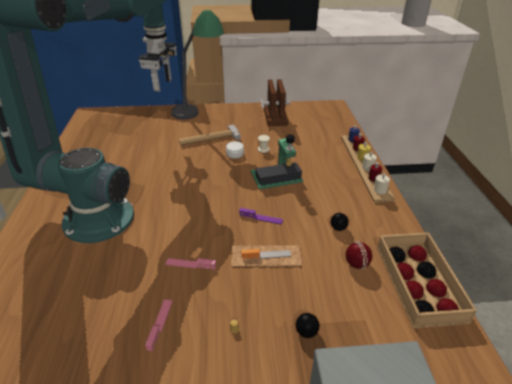

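Candidates for the blade: the orange and steel one on the cork (scene 194,222; side 267,255). The look-alikes are pink (scene 133,167 and 185,174) and purple (scene 243,216). I choose the orange one on the mat and will check it in one close crop along with the stand.

```bash
python3 - <<'E'
import cv2,numpy as np
a=cv2.imread("pics/scene0.png");b=cv2.imread("pics/side0.png")
def c(im,x,y,w=66,h=50): return cv2.resize(im[y:y+h,x:x+w],None,fx=6,fy=6,interpolation=cv2.INTER_CUBIC)
g=np.vstack([np.hstack([c(a,283,201),c(a,165,200,66,50)]),np.hstack([c(b,245,135,66,55)[:300],c(b,232,232)])])
cv2.imwrite("pics/c1.png",g);print(g.shape)
E
```

```text
(600, 792, 3)
```

View pics/c1.png

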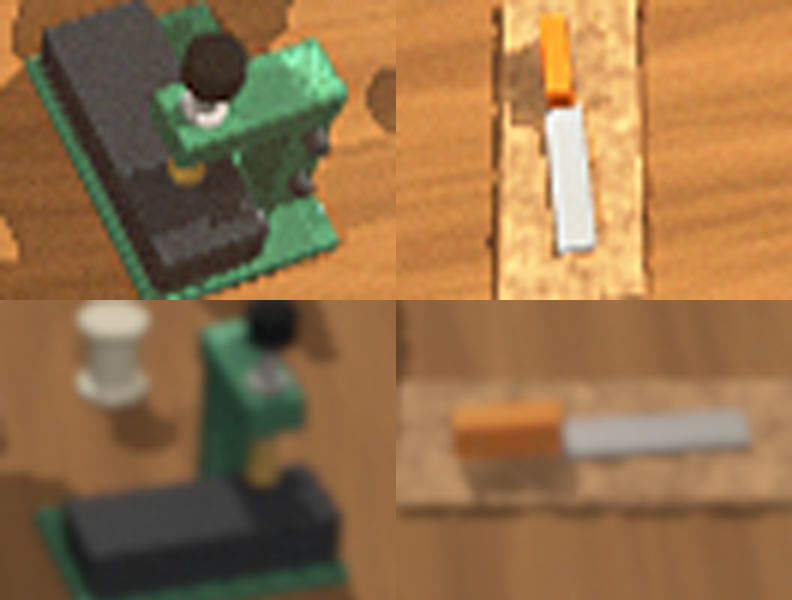

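The crop confirms it: an orange handle with a steel blade on the cork, tip towards +x. The anvil's entry end faces the robot.

```bash
cat > h.py <<'E'
import cv2,numpy as np
from scipy.optimize import least_squares
def cam(s): return dict(R=cv2.Rodrigues(np.array(s["rvec"],float))[0],t=np.array(s["tvec"],float).ravel(),f=(s["fx"],s["fy"]),c=(s["cx"],s["cy"]))
def proj(c,P):
    q=np.atleast_2d(P)@c["R"].T+c["t"]; return q[:,:2]/q[:,2:]*c["f"]+c["c"]
def ray(c,uv,z):
    d=c["R"].T@np.append((np.array(uv)-c["c"])/c["f"],1); o=-c["R"].T@c["t"]; return o+d*(z-o[2])/d[2]
def place(p,L):
    x,y,a=p; L=np.atleast_2d(L); return np.c_[x+np.cos(a)*L[:,0]-np.sin(a)*L[:,1], y+np.sin(a)*L[:,0]+np.cos(a)*L[:,1], L[:,2]]
def fit(obs,p0):  # obs: (cam, local xyz, uv)
    r=lambda p: np.concatenate([(proj(c,place(p,L))[0]-uv) for c,L,uv in obs])
    s=least_squares(r,p0,loss="soft_l1"); return s.x, r(s.x).reshape(-1,2).round(1)
E
python3 - <<'E'
from bench import *
from h import *
A=cam(snapshot("scene"));B=cam(snapshot("side"))
k=lambda o,u,v:np.array(o)+(np.array([u,v])+.5)/6-.5
a=lambda u,v:k((283,201),u,v); b=lambda u,v:k((245,135),u,v-300)
sa=lambda u,v:k((165,200),u-396,v); sb=lambda u,v:k((232,232),u-396,v-300)
m=.001*np.array
obs=[] 
def add(c,L,uv): obs.append((c,np.array(L)*.001,uv))
add(A,(-110,-30,48),a(44,35));add(A,(-110,30,48),a(143,3));add(A,(-115,-35,10),a(28,60));add(A,(45,-35,10),a(150,298));add(A,(45,75,10),a(340,240))
add(A,(18,71,122),a(345,90));add(A,(-18,71,122),a(315,42));add(A,(40,-30,48),a(157,243))
add(B,(45,-35,10),b(345,575));add(B,(-110,-30,48),b(93,557));add(B,(-110,30,48),b(70,503));add(B,(40,-30,48),b(338,517));add(B,(18,-19,122),b(303,402))
p,r=fit(obs,[.45,.2,.2]);print("stand",p,r.tolist())
kn=[np.array([214,66])]
ax=place(p,[0,0,.172]);print("knob proj",proj(A,ax),"seen centre",a(214,60),proj(B,ax),b(272,310))
obs=[]
add(A,(-25,0,28),sa(555,16));add(A,(110,10,10),sa(558,250));add(A,(110,-10,10),sa(594,250)) if 0 else None
# blade tip edges & handle
obs=[];add(A,(110,0,10),sa(577,250));add(A,(25,0,10),sa(562,108));add(A,(-25,0,28),sa(552,16))
add(B,(110,0,10),sb(747,427));add(B,(-25,0,28),sb(455,417));add(B,(25,0,28),sb(561,413))
p,r=fit(obs,[.4,-.15,.0]);print("blade",p,r.tolist())
E
```

```text
Traceback (most recent call last):
TypeError: unsupported operand type(s) for *: 'float' and 'builtin_function_or_method'
```

```bash
cat > f1.py <<'E'
from bench import *
from h import *
A=cam(snapshot("scene"));B=cam(snapshot("side"))
k=lambda o,u,v:np.array(o)+(np.array([u,v])+.5)/6-.5
a=lambda u,v:k((283,201),u,v); b=lambda u,v:k((245,135),u,v-300)
sa=lambda u,v:k((165,200),u-396,v); sb=lambda u,v:k((232,232),u-396,v-300)
obs=[] 
def add(c,L,uv): obs.append((c,np.array(L)*.001,uv))
add(A,(-110,-30,48),a(44,35));add(A,(-110,30,48),a(143,3));add(A,(-115,-35,10),a(28,60));add(A,(45,-35,10),a(150,298));add(A,(45,75,10),a(340,240))
add(A,(18,71,122),a(345,90));add(A,(-18,71,122),a(315,42));add(A,(40,-30,48),a(157,243))
add(B,(45,-35,10),b(345,575));add(B,(-110,-30,48),b(93,557));add(B,(-110,30,48),b(70,503));add(B,(40,-30,48),b(338,517));add(B,(18,-19,122),b(303,402))
p,r=fit(obs,[.45,.2,.2]);print("stand",p,r.tolist())
ax=place(p,[0,0,.172]);print("knob proj",proj(A,ax),"seen centre",a(214,60),proj(B,ax),b(272,310))
obs=[];add(A,(110,0,10),sa(577,250));add(A,(25,0,10),sa(562,108));add(A,(-25,0,28),sa(552,16))
add(B,(110,0,10),sb(747,427));add(B,(-25,0,28),sb(455,417));add(B,(25,0,28),sb(561,413))
p,r=fit(obs,[.4,-.15,.0]);print("blade",p,r.tolist())
E
python3 f1.py
```

```text
stand [0.60814234 0.16213862 0.18673611] [[-0.7, -1.7], [-0.1, -1.9], [-0.9, -0.6], [-0.5, 1.9], [-0.1, 0.2], [0.7, 0.5], [-0.0, -1.5], [0.6, 3.7], [0.8, -0.2], [-0.9, -0.2], [-1.8, -1.0], [0.8, -0.2], [0.8, -0.4]]
knob proj [[318.41891262 209.48139398]] seen centre [318.25       210.58333333] [[289.59275412 135.76194474]] [289.91666667 136.25      ]
blade [ 0.4536048  -0.19964953  0.00387899] [[-0.1, -0.1], [0.2, 0.2], [-0.2, -0.4], [0.1, 0.0], [-0.3, 0.1], [0.4, -0.3]]
```

```bash
python3 -c "
from bench import *
print(tcp_to_grasp)"
```

```text
0.0188
```

play_rows(
  rows=[
    [9.4,[26,-38,5],[0,0,0.3]],
    [9.4,[26,-38,5],[0,0,0.3]],
    [9.4,[26,-38,5],[0,0,0.3]],
    [9.4,[26,-38,5],[0,0,0.3]],
    [9.4,[26,-38,5],[0,0,0.3]],
    [9.4,[26,-38,5],[0,0,0.3]],
    [9.4,[26,-38,5],[0,0,0.3]],
    [9.4,[26,-38,5],[0,0,0.3]],
  ],
)

```text
time: 1.37
tool_pos: [0.3523, 0.2528, 0.2416]
ee_rot: [3.141, 0.001, 3.133]
wrist_force: [0.9, 0.4, -0.4]
width: 0.0939
```

play_rows(
  rows=[
    [9.4,[8,-11,2],[0,0,0.19]],
    [9.4,[8,-11,2],[0,0,0.19]],
    [9.4,[8,-11,2],[0,0,0.19]],
    [9.4,[8,-11,2],[0,0,0.19]],
    [9.4,[8,-11,2],[0,0,0.19]],
  ],
)

```text
time: 1.78
tool_pos: [0.4339, 0.1413, 0.2615]
ee_rot: [-3.14, 0.001, -2.967]
wrist_force: [0.3, -0.4, -0.4]
width: 0.0944
```

```bash
python3 - <<'E'
from bench import *
from h import *
s=snapshot("wrist");cv2.imwrite("pics/w1.png",s["pixels"][:,:,::-1]);W=cam(s);np.save("w1.npy",W,allow_pickle=True)
print(-W["R"].T@W["t"],W["R"][2],get_obs()["joint_positions"].__repr__())
p=[.608,.162,.187]
for L in [(-110,-30,48),(-110,30,48),(40,-30,48),(0,0,172),(-18,-19,122),(-18,71,122)]: print(L,proj(W,place(p,np.array(L)*.001))[0].round(1))
E
```

```text
[0.36648786 0.12942316 0.44189591] [ 0.23336434  0.04072627 -0.97153613] array([ 1.94698093e-01, -1.28783799e-01,  1.47350869e+00,  2.89662857e-04,
        1.79667797e+00, -1.55317342e+00])
(-110, -30, 48) [229.5 213.2]
(-110, 30, 48) [268.4 212.7]
(40, -30, 48) [232.6 298.4]
(0, 0, 172) [247.8 334.5]
(-18, -19, 122) [234.7 295.3]
(-18, 71, 122) [301.2 294.6]
```

View pics/w1.png

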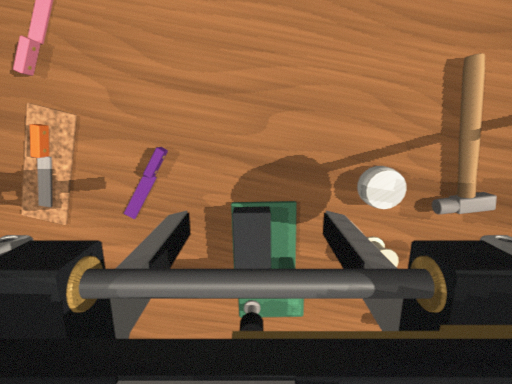

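The wrist view shows the blade at (40,165) with its handle up, the anvil's entry edge near y≈208 between x 234 and 270, and the knob near (252,322). I'll refit using colour edges.

```bash
python3 - <<'E'
import cv2,numpy as np
a=cv2.imread("pics/w1.png")
c=lambda x,y,w,h:cv2.resize(a[y:y+h,x:x+w],None,fx=6,fy=6,interpolation=cv2.INTER_CUBIC)
g=np.hstack([c(225,195,84,100),]);h=np.vstack([c(20,115,44,50+0),c(225,298,44,44)]);h=np.vstack([h,np.zeros((600-h.shape[0],264,3),np.uint8)])
h2=np.hstack([g,h]);cv2.imwrite("pics/c2.png",h2);print(h2.shape)
E
```

```text
(600, 768, 3)
```

View pics/c2.png

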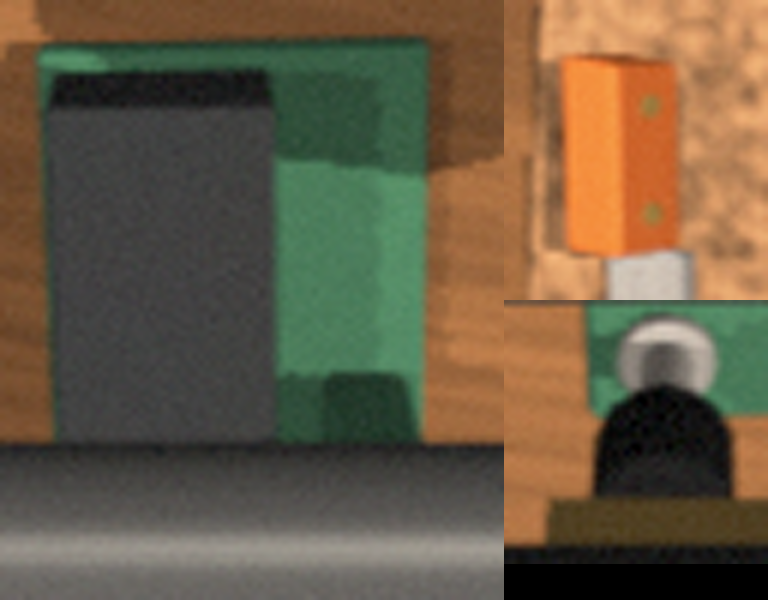

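```bash
cat >> f1.py <<'E'
W=np.load("w1.npy",allow_pickle=True).item()
w=lambda u,v:k((225,195),u,v); w2=lambda u,v:k((20,115),u-504,v); w3=lambda u,v:k((225,298),u-504,v-300)
wo=[(W,np.array(L)*.001,uv) for L,uv in [((-110,-30,48),w(48,107)),((-110,30,48),w(274,105)),((-110,-30,10),w(55,72)),((-110,30,10),w(268,70)),((-115,-35,10),w(40,50)),((-115,75,10),w(428,42)),((45,-35,10),w3(590,412))]]
p1,r=fit(wo,[.6,.16,.19]);print("stand wrist",p1,r.tolist())
ax=place(p1,[[0,0,.150],[0,0,.171]]);print(proj(W,ax),"knob u",w3(664,445),"collar",w3(668,360),proj(W,place(p1,[0,0,.122])))
bo=[(W,np.array(L)*.001,uv) for L,uv in [((-25,-7,28),w2(565,60)),((-25,7,28),w2(622,64)),((25,-7,28),w2(568,250)),((25,7,28),w2(626,255)),((-25,7,6),w2(678,64)),((25,7,6),w2(678,252))]]
pb,r=fit(bo,[.45,-.2,0]);print("blade wrist",pb,r.tolist())
E
python3 f1.py
```

```text
stand [0.60814234 0.16213862 0.18673611] [[-0.7, -1.7], [-0.1, -1.9], [-0.9, -0.6], [-0.5, 1.9], [-0.1, 0.2], [0.7, 0.5], [-0.0, -1.5], [0.6, 3.7], [0.8, -0.2], [-0.9, -0.2], [-1.8, -1.0], [0.8, -0.2], [0.8, -0.4]]
knob proj [[318.41891262 209.48139398]] seen centre [318.25       210.58333333] [[289.59275412 135.76194474]] [289.91666667 136.25      ]
blade [ 0.4536048  -0.19964953  0.00387899] [[-0.1, -0.1], [0.2, 0.2], [-0.2, -0.4], [0.1, 0.0], [-0.3, 0.1], [0.4, -0.3]]
stand wrist [0.60689087 0.17085282 0.23322594] [[-0.6, 2.0], [0.6, 0.2], [0.2, 0.4], [0.4, -1.2], [-0.5, 1.4], [0.5, -0.9], [-1.1, -27.7]]
[[255.38374313 321.57072075]
 [255.32695942 334.14449296]] knob u [251.25 321.75] collar [251.91666667 307.58333333] [[255.44967591 306.97104329]]
blade wrist [ 0.45039642 -0.19788561 -0.00142144] [[-0.4, -1.0], [-0.4, 0.0], [-0.2, 0.3], [-0.6, 1.0], [1.2, -0.1], [1.3, -0.2]]
```

```bash
cat >> f1.py <<'E'
print("----")
wo=wo[:-1]+[(W,np.array(L)*.001,uv) for L,uv in [((18,-19,122),w3(590,412)),((0,0,.122e3),w3(666,360)),((-110+(0),30,48),w(274,105))]]
wo+=[(W,np.array([.0,0,.150]),np.array([251.3,proj(W,place(p1,[0,0,.15]))[0][1]]))]
p2,r=fit(wo,[.6,.16,.19]);print("stand wrist2",p2,r.tolist())
p3,r=fit(wo+[o for o in []],[.6,.16,.19])
E
python3 f1.py|sed '1,/----/d'
```

```text
stand wrist2 [0.60703402 0.16590678 0.19273037] [[-0.9, 0.7], [0.3, 0.4], [-0.1, -0.8], [0.2, -1.0], [-0.7, 0.1], [0.4, 0.3], [-0.5, 1.7], [0.3, -1.1], [0.3, 0.4], [0.2, -0.5]]
```

play_rows(
  rows=[
    [6,[1.8,-33.9,-12],[0,0,-0.175]],
    [6,[1.8,-33.9,-12],[0,0,-0.175]],
    [6,[1.8,-33.9,-12],[0,0,-0.175]],
    [6,[1.8,-33.9,-12],[0,0,-0.175]],
    [6,[1.8,-33.9,-12],[0,0,-0.175]],
    [6,[1.8,-33.9,-12],[0,0,-0.175]],
    [6,[1.8,-33.9,-12],[0,0,-0.175]],
    [6,[1.8,-33.9,-12],[0,0,-0.175]],
  ],
)

```text
time: 2.7
tool_pos: [0.4482, -0.1696, 0.1494]
ee_rot: [3.141, 0.001, -3.133]
wrist_force: [0.8, 1.3, 0.1]
width: 0.0602
```

play_rows(
  rows=[
    [6,[0,0,0],[0,0,0]],
    [6,[0,0,0],[0,0,0]],
    [6,[0,0,0],[0,0,0]],
    [6,[0,0,0],[0,0,0]],
  ],
)

```text
time: 3.03
tool_pos: [0.4489, -0.1676, 0.1508]
ee_rot: [-3.142, 0.001, -3.133]
wrist_force: [0.0, 0.2, -0.2]
width: 0.0601
```

play_rows(
  rows=[
    [5,[0.3,-3.0,-4],[0,0,-0.008]],
    [5,[0.3,-3.0,-8],[0,0,-0.008]],
    [5,[0.3,-3.0,-11],[0,0,-0.008]],
    [5,[0.3,-3.0,-13],[0,0,-0.008]],
    [5,[0.3,-3.0,-13.9],[0,0,-0.008]],
    [5,[0.3,-3.0,-13.9],[0,0,-0.008]],
  ],
)

```text
time: 3.53
tool_pos: [0.4504, -0.1971, 0.0093]
ee_rot: [3.139, -0.003, -3.141]
wrist_force: [0.2, 0.0, -0.1]
width: 0.0498
```

```bash
python3 - <<'E'
from bench import *
import cv2
o=get_obs();print(o["tool_pos"],o["wrist_force"],o["joint_positions"])
s=snapshot("wrist");cv2.imwrite("pics/w2.png",s["pixels"][:,:,::-1])
E
```

```text
[ 0.45040265 -0.19712432  0.00928103] [ 0.20345512  0.02182895 -0.14783262] [-5.28139134e-01  8.88624348e-02  1.77304695e+00  3.11090758e-04
  1.28351922e+00 -2.09971345e+00]
```

View pics/w2.png

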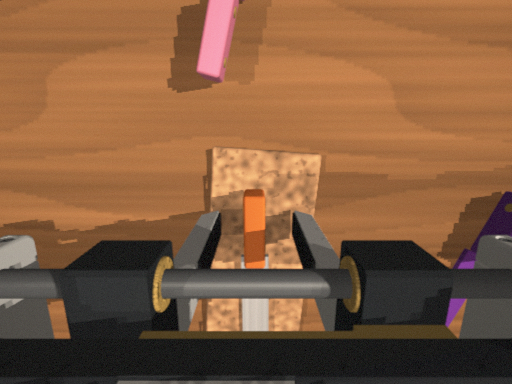

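The fingers straddle the orange handle symmetrically: fingers at about (205,240) and (310,240), handle at (255,225). I'll close them and check the fore-aft position by projection.

```bash
python3 - <<'E'
from bench import *
from h import *
W=cam(snapshot("wrist"))
for x in (-.025,0,.025): print(proj(W,[.4504+x,-.1971,.028]).round(1))
E
```

```text
[[258.  192.5]]
[[257.9 229.8]]
[[257.8 264.6]]
```

play_rows(
  rows=[
    [1,[0,0,0],[0,0,0]],
    [1,[0,0,0],[0,0,0]],
    [1,[0,0,0],[0,0,0]],
    [1,[0,0,0],[0,0,0]],
    [1,[0,0,0],[0,0,0]],
    [1,[0,0,0],[0,0,0]],
  ],
)

```text
time: 4.13
tool_pos: [0.4514, -0.1993, 0.0112]
ee_rot: [3.141, 0.001, 3.14]
wrist_force: [0.4, 2.3, 5.4]
width: 0.0139
```

play_rows(
  rows=[
    [1,[0,0,2],[0,0,0]],
    [1,[0,0,6],[0,0,0]],
    [1,[0,0,10],[0,0,0.0]],
    [1,[0.5,3,11],[0,0,0.05]],
    [1,[1,7,11],[0,0,0.1]],
    [1,[1,11,11],[0,0,0.19]],
    [1,[2,15,11],[0,0,0.19]],
    [1,[2,18,11],[0,0,0.19]],
  ],
)

```text
time: 4.8
tool_pos: [0.4717, -0.0167, 0.1208]
ee_rot: [3.141, 0.001, -2.953]
wrist_force: [-0.4, 0.0, -1.2]
width: 0.0137
```

play_rows(
  rows=[
    [1,[0,4,0],[0,0,0]],
    [1,[0.1,8,0],[0,0,0]],
    [1,[0.2,12,0],[0,0,0]],
    [1,[0.3,15,0],[0,0,0]],
    [1,[0.3,15.9,0],[0,0,0]],
    [1,[0.3,15.9,0],[0,0,0]],
  ],
)

```text
time: 5.3
tool_pos: [0.4737, 0.1415, 0.1204]
ee_rot: [3.141, -0.001, -2.949]
wrist_force: [-0.3, -0.4, -1.5]
width: 0.0136
```

```bash
python3 - <<'E'
from bench import *
from h import *
o=get_obs();print(o["tool_pos"],o["ee_rot"],o["wrist_force"],o["wrist_torque"],o["width"])
ims=[]
for n,c in (("wrist",(150,120,230,190)),("side",(200,100,120,100)),("scene",(240,160,120,100))):
    s=snapshot(n);p=s["pixels"][:,:,::-1];np.save(n+"3.npy",cam(s),allow_pickle=True);cv2.imwrite(f"pics/{n}3.png",p)
    x,y,w,h=c;ims.append(cv2.resize(p[y:y+h,x:x+w],(360,300),interpolation=cv2.INTER_CUBIC))
g=np.vstack([np.hstack(ims[:2]),np.hstack([ims[2],ims[2]*0])]);cv2.imwrite("pics/m3.png",g)
E
```

```text
[0.47373065 0.14145184 0.12036052] [ 3.14136659e+00 -1.15828306e-03 -2.94942851e+00] [-0.27733418 -0.42972936 -1.45328493] [-0.05107043  0.0129752  -0.02332169] 0.013613360280172125
```

View pics/m3.png

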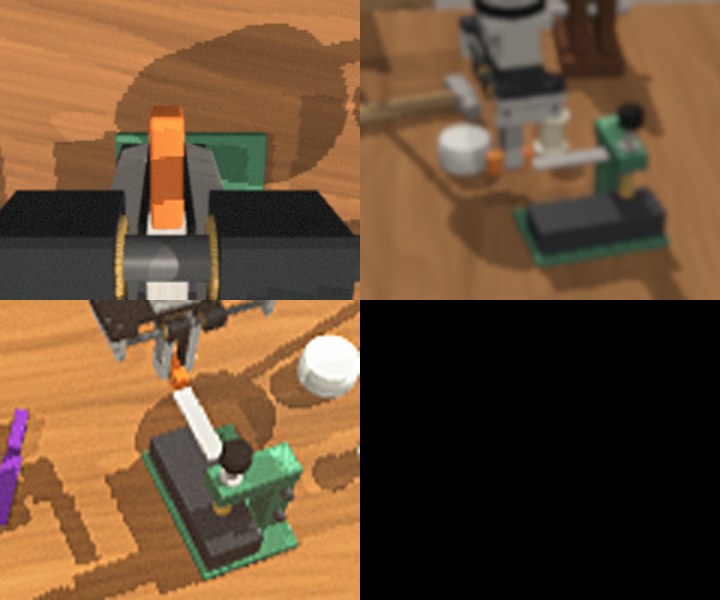

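The blade is held level and in line with the anvil, with its tip about 25 mm short of the foot. I'm lowering to just above the anvil.

play_rows(
  rows=[
    [1,[0,-0.2,-2],[0,0,0]],
    [1,[0,-0.2,-4],[0,0,0]],
    [1,[0,-0.2,-5.5],[0,0,0]],
    [1,[0,-0.2,-6.0],[0,0,0]],
    [1,[0,-0.2,-6.0],[0,0,0]],
  ],
)

```text
time: 5.87
tool_pos: [0.4731, 0.1358, 0.0592]
ee_rot: [-3.141, -0.004, -2.956]
wrist_force: [0.6, 0.2, -1.2]
width: 0.014
```

play_rows(
  rows=[
    [1,[0,0,-0.1],[0,0,0]],
    [1,[0,0,-0.2],[0,0,0]],
    [1,[0,0,-0.2],[0,0,0]],
  ],
)

```text
time: 6.12
tool_pos: [0.4752, 0.1375, 0.06]
ee_rot: [-3.142, 0.002, -2.954]
wrist_force: [0.2, -0.8, -0.3]
width: 0.0134
```

play_rows(
  rows=[
    [1,[0,0,-0.1],[0,0,0]],
    [1,[0,0,-0.1],[0,0,0]],
  ],
)

```text
time: 6.28
tool_pos: [0.4747, 0.1377, 0.0585]
ee_rot: [3.142, 0.001, -2.953]
wrist_force: [0.4, -0.0, -1.5]
width: 0.0135
```

play_rows(
  rows=[
    [1,[0,0,-0.1],[0,0,0]],
    [1,[0,0,-0.1],[0,0,0]],
  ],
)

```text
time: 6.45
tool_pos: [0.4743, 0.1378, 0.0569]
ee_rot: [3.142, 0.0, -2.953]
wrist_force: [0.5, -0.2, -1.7]
width: 0.0138
```

play_rows(
  rows=[
    [1,[0,0,-0.1],[0,0,0]],
    [1,[0,0,-0.1],[0,0,0]],
    [1,[0,0,-0.1],[0,0,0]],
  ],
)

```text
time: 6.7
tool_pos: [0.4742, 0.1377, 0.0558]
ee_rot: [3.142, -0.0, -2.953]
wrist_force: [-0.2, 0.8, -1.3]
width: 0.0135
```

play_rows(
  rows=[
    [1,[0,0,-0.1],[0,0,0]],
    [1,[0,0,-0.1],[0,0,0]],
    [1,[0,0,-0.1],[0,0,0]],
  ],
)

```text
time: 6.95
tool_pos: [0.4742, 0.1377, 0.0548]
ee_rot: [3.142, -0.0, -2.953]
wrist_force: [-0.4, -0.6, -1.1]
width: 0.014
```

play_rows(
  rows=[
    [1,[0,0,-0.1],[0,0,0]],
    [1,[0,0,-0.1],[0,0,0]],
    [1,[0,0,-0.1],[0,0,0]],
  ],
)

```text
time: 7.2
tool_pos: [0.4742, 0.1377, 0.0538]
ee_rot: [3.141, -0.0, -2.953]
wrist_force: [-0.7, 0.3, -1.0]
width: 0.0136
```

play_rows(
  rows=[
    [1,[0,0,-0.1],[0,0,0]],
    [1,[0,0,-0.1],[0,0,0]],
    [1,[0,0,-0.1],[0,0,0]],
  ],
)

```text
time: 7.45
tool_pos: [0.4742, 0.1377, 0.0528]
ee_rot: [3.141, -0.0, -2.953]
wrist_force: [-0.4, -0.8, -1.5]
width: 0.0136
```

play_rows(
  rows=[
    [1,[0,0,-0.1],[0,0,0]],
    [1,[0,0,-0.1],[0,0,0]],
    [1,[0,0,-0.1],[0,0,0]],
  ],
)

```text
time: 7.7
tool_pos: [0.4742, 0.1376, 0.0518]
ee_rot: [3.142, -0.0, -2.953]
wrist_force: [0.6, 0.8, -0.8]
width: 0.014
```

play_rows(
  rows=[
    [1,[0,0,-0.1],[0,0,0]],
    [1,[0,0,-0.1],[0,0,0]],
    [1,[0,0,-0.1],[0,0,0]],
  ],
)

```text
time: 7.95
tool_pos: [0.4744, 0.1377, 0.0514]
ee_rot: [3.142, 0.0, -2.953]
wrist_force: [-1.1, 0.3, 1.6]
width: 0.0137
```

Contact with the anvil is at TCP z≈0.0515, which puts the anvil top near 46.5 mm, inside the given range. I'm easing up 0.3 mm and sliding in.

play_rows(
  rows=[
    [1,[0,0,0.04],[0,0,0]],
    [1,[0.98,0.19,0.04],[0,0,0]],
    [1,[1.96,0.38,0.04],[0,0,0]],
    [1,[1.96,0.38,0.04],[0,0,0]],
  ],
)

```text
time: 8.28
tool_pos: [0.4963, 0.1418, 0.0515]
ee_rot: [3.142, 0.003, -2.954]
wrist_force: [2.8, 0.5, 1.8]
width: 0.0136
```

play_rows(
  rows=[
    [1,[0.98,0.19,0],[0,0,0]],
    [1,[1.96,0.38,0],[0,0,0]],
    [1,[2.94,0.57,0],[0,0,0]],
    [1,[3.85,0.76,0],[0,0,0]],
    [1,[3.85,0.76,0],[0,0,0]],
    [1,[3.85,0.76,0],[0,0,0]],
  ],
)

```text
time: 8.78
tool_pos: [0.5345, 0.1494, 0.0515]
ee_rot: [3.142, 0.003, -2.953]
wrist_force: [2.3, -0.1, 2.5]
width: 0.0138
```

```bash
python3 - <<'E'
from bench import *
from h import *
o=get_obs();print(o["tool_pos"],o["ee_rot"],o["wrist_force"],o["wrist_torque"],o["width"])
ims=[]
for n,c in (("side",(240,120,80,75)),("scene",(280,195,75,70))):
    s=snapshot(n);p=s["pixels"][:,:,::-1];cv2.imwrite(f"pics/{n}4.png",p)
    x,y,w,h=c;ims.append(cv2.resize(p[y:y+h,x:x+w],(400,375),interpolation=cv2.INTER_CUBIC))
cv2.imwrite("pics/m4.png",np.hstack(ims))
E
```

```text
[0.5344775  0.14939131 0.05151384] [ 3.14156293  0.00342096 -2.95346273] [ 2.28956106 -0.07726443  2.48939088] [ 0.10609584 -0.33734579  0.00345365] 0.013759510538532128
```

View pics/m4.png

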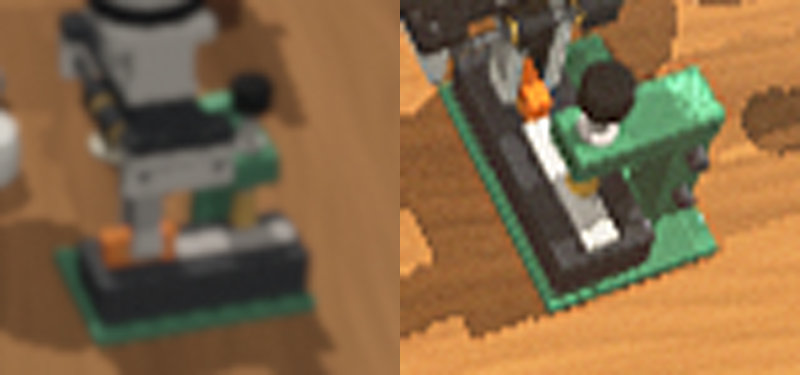

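The blade is under the foot, with its tip at about +35 mm and centred to within about 2 mm. I'm releasing and rising.

play_rows(
  rows=[
    [4,[0,0,0],[0,0,0]],
    [4,[0,0,0],[0,0,0]],
    [4,[0,0,0],[0,0,0]],
    [4,[0,0,2],[0,0,0]],
    [4,[0,0,5],[0,0,0]],
    [3,[0,0,9],[0,0,0]],
    [1,[0,0,13],[0,0,0]],
    [0,[0,0,16],[0,0,0]],
  ],
)

```text
time: 9.55
tool_pos: [0.5324, 0.1491, 0.2145]
ee_rot: [3.142, 0.003, -2.953]
wrist_force: [0.5, -0.2, 0.4]
width: 0.0235
```

play_rows(
  rows=[
    [0,[0,0,0],[0,0,0]],
    [0,[4,0.8,0],[0,0,0]],
    [0,[7.3,1.6,0],[0,0,0]],
    [0,[7.3,1.6,0],[0,0,0]],
    [0,[7.3,1.6,0],[0,0,0]],
  ],
)

```text
time: 9.97
tool_pos: [0.6052, 0.165, 0.2076]
ee_rot: [3.141, -0.006, -2.953]
wrist_force: [-0.5, -0.3, -0.0]
width: 0.0007
```

```bash
python3 - <<'E'
from bench import *
from h import *
o=get_obs();print(o["tool_pos"],o["ee_rot"],o["wrist_force"],o["wrist_torque"],o["width"])
ims=[]
for n,c in (("side",(240,110,80,75)),("scene",(280,190,75,70))):
    s=snapshot(n);p=s["pixels"][:,:,::-1];cv2.imwrite(f"pics/{n}5.png",p)
    print(n,proj(cam(s),[o["tool_pos"]]))
    x,y,w,h=c;ims.append(cv2.resize(p[y:y+h,x:x+w],(400,375),interpolation=cv2.INTER_CUBIC))
cv2.imwrite("pics/m5.png",np.hstack(ims))
E
```

```text
[0.60520363 0.16496527 0.20757075] [ 3.14145098 -0.00623005 -2.95347989] [-0.53503703 -0.27597475 -0.00301506] [0.06941995 0.00799751 0.02188606] 0.0006964587410985292
side [[289.13075673 125.60680235]]
scene [[321.0065775  201.62030145]]
```

View pics/m5.png

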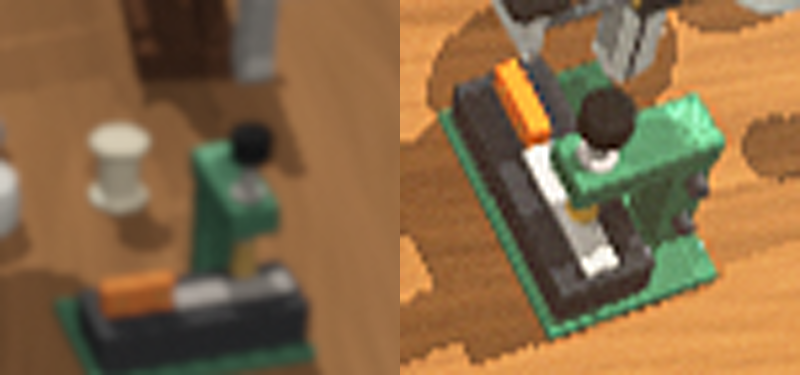

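The fingertips are centred over the knob within about 2 mm, and the blade lies free under the foot. I'm lowering to the knob.

play_rows(
  rows=[
    [0,[0.1,0,-1.5],[0,0,0]],
    [0,[0.1,0,-2.8],[0,0,0]],
    [0,[0.1,0,-2.8],[0,0,0]],
    [0,[0.1,0,-2.8],[0,0,0]],
  ],
)

```text
time: 10.4
tool_pos: [0.605, 0.1648, 0.1825]
ee_rot: [3.141, -0.002, -2.953]
wrist_force: [-0.3, 0.1, 0.5]
width: 0.0004
```

play_rows(
  rows=[
    [0,[0,0,-0.1],[0,0,0]],
    [0,[0,0,-0.2],[0,0,0]],
    [0,[0,0,-0.2],[0,0,0]],
    [0,[0,0,-0.2],[0,0,0]],
  ],
)

```text
time: 10.73
tool_pos: [0.6066, 0.1651, 0.1819]
ee_rot: [3.142, 0.001, -2.953]
wrist_force: [-0.7, -0.4, 0.3]
width: 0.0005
```

play_rows(
  rows=[
    [0,[0,0,-0.1],[0,0,0]],
    [0,[0,0,-0.1],[0,0,0]],
    [0,[0,0,-0.1],[0,0,0]],
  ],
)

```text
time: 10.98
tool_pos: [0.6064, 0.1651, 0.1803]
ee_rot: [3.142, -0.0, -2.953]
wrist_force: [0.2, -0.3, -0.5]
width: 0.0002
```

play_rows(
  rows=[
    [0,[0,0,-0.1],[0,0,0]],
    [0,[0,0,-0.1],[0,0,0]],
    [0,[0,0,-0.1],[0,0,0]],
  ],
)

```text
time: 11.23
tool_pos: [0.6064, 0.1651, 0.1791]
ee_rot: [3.141, -0.0, -2.953]
wrist_force: [0.7, 0.3, -0.2]
width: 0.0007
```

play_rows(
  rows=[
    [0,[0,0,-0.1],[0,0,0]],
    [0,[0,0,-0.2],[0,0,0]],
    [0,[0,0,-0.3],[0,0,0]],
    [0,[0,0,-0.3],[0,0,0]],
    [0,[0,0,-0.3],[0,0,0]],
  ],
)

```text
time: 11.65
tool_pos: [0.6063, 0.165, 0.1761]
ee_rot: [3.142, -0.0, -2.953]
wrist_force: [0.2, -0.9, 0.3]
width: 0.0004
```

play_rows(
  rows=[
    [0,[0,0,-0.1],[0,0,0]],
    [0,[0,0,-0.1],[0,0,0]],
    [0,[0,0,-0.1],[0,0,0]],
  ],
)

```text
time: 11.9
tool_pos: [0.6064, 0.1651, 0.1752]
ee_rot: [3.142, -0.0, -2.953]
wrist_force: [0.4, -0.4, -0.2]
width: -0.0001
```

play_rows(
  rows=[
    [0,[0,0,-0.1],[0,0,0]],
    [0,[0,0,-0.1],[0,0,0]],
    [0,[0,0,-0.1],[0,0,0]],
  ],
)

```text
time: 12.15
tool_pos: [0.6064, 0.1651, 0.1742]
ee_rot: [3.142, -0.0, -2.953]
wrist_force: [-0.8, -0.1, -1.6]
width: 0.0005
```

play_rows(
  rows=[
    [0,[0,0,-0.1],[0,0,0]],
    [0,[0,0,-0.1],[0,0,0]],
    [0,[0,0,-0.1],[0,0,0]],
  ],
)

```text
time: 12.4
tool_pos: [0.6064, 0.1651, 0.1732]
ee_rot: [3.142, -0.0, -2.953]
wrist_force: [0.5, 0.0, -0.0]
width: 0.0007
```

play_rows(
  rows=[
    [0,[0,0,-0.1],[0,0,0]],
    [0,[0,0,-0.1],[0,0,0]],
    [0,[0,0,-0.1],[0,0,0]],
  ],
)

```text
time: 12.65
tool_pos: [0.6064, 0.1651, 0.1722]
ee_rot: [3.141, -0.0, -2.953]
wrist_force: [1.1, 0.2, 0.5]
width: 0.0001
```

play_rows(
  rows=[
    [0,[0,0,-0.1],[0,0,0]],
    [0,[0,0,-0.1],[0,0,0]],
    [0,[0,0,-0.1],[0,0,0]],
  ],
)

```text
time: 12.9
tool_pos: [0.6064, 0.165, 0.1712]
ee_rot: [3.142, -0.0, -2.953]
wrist_force: [0.3, 0.9, -0.2]
width: 0.0001
```

play_rows(
  rows=[
    [0,[0,0,-0.05],[0,0,0]],
    [0,[0,0,-0.05],[0,0,0]],
    [0,[0,0,-0.05],[0,0,0]],
  ],
)

```text
time: 13.15
tool_pos: [0.6065, 0.1651, 0.1711]
ee_rot: [3.142, 0.0, -2.953]
wrist_force: [-1.0, 0.0, 0.8]
width: 0.0002
```

play_rows(
  rows=[
    [0,[0,0,-0.05],[0,0,0]],
    [0,[0,0,-0.05],[0,0,0]],
  ],
)

```text
time: 13.32
tool_pos: [0.6065, 0.1651, 0.171]
ee_rot: [3.142, 0.001, -2.953]
wrist_force: [-1.2, -0.7, 3.0]
width: 0.0005
```

```bash
cat > m.py <<'E'
from bench import *
import numpy as np
F=[];Z=[]
for i in range(5):
    snapshot("wrist");o=get_obs();F.append(o["wrist_force"]);Z.append(o["tool_pos"])
print(o["time"],np.round(np.array(F)[:,2],1),"F",np.mean(F,0).round(2),"pos",np.mean(Z,0).round(4),"width",round(o["width"],4))
E
python3 m.py
```

```text
13.5667 [4.  4.5 4.3 4.9 5.5] F [-1.52 -0.29  4.65] pos [0.6065 0.1651 0.171 ] width 0.0006
```

play_rows(
  rows=[
    [0,[0,0,-0.05],[0,0,0]],
    [0,[0,0,-0.05],[0,0,0]],
    [0,[0,0,-0.05],[0,0,0]],
  ],
)

```text
time: 13.82
tool_pos: [0.6065, 0.1651, 0.171]
ee_rot: [3.142, 0.001, -2.953]
wrist_force: [-3.6, -0.5, 6.3]
width: 0.0004
```

play_rows(
  rows=[
    [0,[0,0,-0.05],[0,0,0]],
    [0,[0,0,-0.05],[0,0,0]],
    [0,[0,0,-0.05],[0,0,0]],
  ],
)

```text
time: 14.07
tool_pos: [0.6065, 0.1651, 0.1708]
ee_rot: [3.142, 0.001, -2.953]
wrist_force: [-3.3, -0.3, 6.7]
width: 0.0004
```

play_rows(
  rows=[
    [0,[0,0,-0.05],[0,0,0]],
    [0,[0,0,-0.05],[0,0,0]],
    [0,[0,0,-0.05],[0,0,0]],
  ],
)

```text
time: 14.32
tool_pos: [0.6065, 0.1651, 0.1704]
ee_rot: [3.142, 0.001, -2.953]
wrist_force: [-1.8, -0.4, 7.2]
width: -0.0
```

play_rows(
  rows=[
    [0,[0,0,-0.05],[0,0,0]],
    [0,[0,0,-0.1],[0,0,0]],
    [0,[0,0,-0.15],[0,0,0]],
    [0,[0,0,-0.2],[0,0,0]],
  ],
)

```text
time: 14.65
tool_pos: [0.6065, 0.1651, 0.1686]
ee_rot: [3.142, 0.002, -2.953]
wrist_force: [-2.7, -0.7, 8.1]
width: 0.0007
```

play_rows(
  rows=[
    [0,[0,0,-0.05],[0,0,0]],
    [0,[0,0,-0.1],[0,0,0]],
    [0,[0,0,-0.1],[0,0,0]],
    [0,[0,0,-0.1],[0,0,0]],
  ],
)

```text
time: 14.98
tool_pos: [0.6065, 0.1651, 0.1674]
ee_rot: [3.142, 0.001, -2.953]
wrist_force: [-3.1, -1.2, 7.3]
width: 0.0003
```

```bash
python3 m.py
```

```text
15.2333 [7.6 7.3 7.  7.9 6.7] F [-2.31 -0.35  7.32] pos [0.6065 0.1651 0.1674] width 0.0002
```

play_rows(
  rows=[
    [0,[0,0,-0.05],[0,0,0]],
    [0,[0,0,-0.1],[0,0,0]],
    [0,[0,0,-0.1],[0,0,0]],
    [0,[0,0,-0.1],[0,0,0]],
  ],
)

```text
time: 15.57
tool_pos: [0.6065, 0.1651, 0.1664]
ee_rot: [3.142, 0.001, -2.953]
wrist_force: [-2.7, -0.8, 7.3]
width: 0.0004
```

play_rows(
  rows=[
    [0,[0,0,-0.05],[0,0,0]],
    [0,[0,0,-0.05],[0,0,0]],
    [0,[0,0,-0.05],[0,0,0]],
  ],
)

```text
time: 15.82
tool_pos: [0.6065, 0.1651, 0.166]
ee_rot: [3.142, 0.001, -2.953]
wrist_force: [-3.2, -0.2, 7.5]
width: 0.0004
```

play_rows(
  rows=[
    [0,[0,0,-0.05],[0,0,0]],
    [0,[0,0,-0.05],[0,0,0]],
    [0,[0,0,-0.05],[0,0,0]],
  ],
)

```text
time: 16.07
tool_pos: [0.6065, 0.1651, 0.1655]
ee_rot: [3.142, 0.002, -2.953]
wrist_force: [-2.7, -1.1, 7.3]
width: 0.0006
```

```bash
python3 m.py
```

```text
16.3167 [8.1 7.5 8.  7.7 7.1] F [-2.4  -0.59  7.66] pos [0.6065 0.1651 0.1655] width 0.0004
```

play_rows(
  rows=[
    [0,[0,0,-0.05],[0,0,0]],
    [0,[0,0,-0.05],[0,0,0]],
    [0,[0,0,-0.05],[0,0,0]],
  ],
)

```text
time: 16.57
tool_pos: [0.6065, 0.1651, 0.165]
ee_rot: [3.142, 0.002, -2.953]
wrist_force: [-2.2, -0.5, 7.4]
width: 0.0003
```

play_rows(
  rows=[
    [0,[0,0,-0.05],[0,0,0]],
    [0,[0,0,-0.05],[0,0,0]],
    [0,[0,0,-0.05],[0,0,0]],
  ],
)

```text
time: 16.82
tool_pos: [0.6065, 0.1651, 0.1645]
ee_rot: [3.142, 0.002, -2.953]
wrist_force: [-3.4, -0.2, 8.3]
width: 0.0004
```

play_rows(
  rows=[
    [0,[0,0,-0.05],[0,0,0]],
    [0,[0,0,-0.05],[0,0,0]],
    [0,[0,0,-0.05],[0,0,0]],
  ],
)

```text
time: 17.07
tool_pos: [0.6065, 0.1651, 0.1639]
ee_rot: [3.142, 0.001, -2.953]
wrist_force: [-3.0, 0.2, 7.5]
width: 0.0006
```

```bash
python3 m.py
```

```text
17.3167 [7.9 7.3 8.  7.6 8. ] F [-2.69 -0.95  7.73] pos [0.6065 0.1651 0.164 ] width 0.0005
```

play_rows(
  rows=[
    [0,[0,0,-0.05],[0,0,0]],
    [0,[0,0,-0.05],[0,0,0]],
    [0,[0,0,-0.05],[0,0,0]],
  ],
)

```text
time: 17.57
tool_pos: [0.6065, 0.1651, 0.1634]
ee_rot: [3.142, 0.001, -2.953]
wrist_force: [-3.6, -0.5, 8.2]
width: 0.0004
```

play_rows(
  rows=[
    [0,[0,0,-0.05],[0,0,0]],
    [0,[0,0,-0.05],[0,0,0]],
    [0,[0,0,-0.05],[0,0,0]],
  ],
)

```text
time: 17.82
tool_pos: [0.6065, 0.1651, 0.163]
ee_rot: [-3.142, 0.001, -2.953]
wrist_force: [-2.9, -0.8, 7.9]
width: 0.0003
```

play_rows(
  rows=[
    [0,[0,0,-0.05],[0,0,0]],
    [0,[0,0,-0.05],[0,0,0]],
    [0,[0,0,-0.05],[0,0,0]],
  ],
)

```text
time: 18.07
tool_pos: [0.6065, 0.1651, 0.1624]
ee_rot: [3.142, 0.001, -2.953]
wrist_force: [-2.9, -0.7, 7.0]
width: 0.0002
```

```bash
python3 m.py
```

```text
18.3167 [7.6 7.4 7.3 6.4 8.4] F [-2.71 -0.41  7.43] pos [0.6065 0.1651 0.1625] width 0.0008
```

play_rows(
  rows=[
    [0,[0,0,-0.05],[0,0,0]],
    [0,[0,0,-0.05],[0,0,0]],
    [0,[0,0,-0.05],[0,0,0]],
  ],
)

```text
time: 18.57
tool_pos: [0.6065, 0.1651, 0.162]
ee_rot: [3.142, 0.002, -2.953]
wrist_force: [-2.6, -1.1, 7.3]
width: 0.0006
```

play_rows(
  rows=[
    [0,[0,0,-0.05],[0,0,0]],
    [0,[0,0,-0.05],[0,0,0]],
    [0,[0,0,-0.05],[0,0,0]],
  ],
)

```text
time: 18.82
tool_pos: [0.6065, 0.165, 0.1614]
ee_rot: [3.142, 0.001, -2.953]
wrist_force: [-2.0, -1.2, 7.7]
width: 0.0004
```

play_rows(
  rows=[
    [0,[0,0,-0.05],[0,0,0]],
    [0,[0,0,-0.05],[0,0,0]],
    [0,[0,0,-0.05],[0,0,0]],
  ],
)

```text
time: 19.07
tool_pos: [0.6065, 0.1651, 0.161]
ee_rot: [3.142, 0.001, -2.953]
wrist_force: [-3.3, 0.2, 8.5]
width: 0.0007
```

```bash
python3 m.py
```

```text
19.3167 [7.8 7.7 6.7 7.3 6.5] F [-2.67 -0.57  7.18] pos [0.6065 0.1651 0.1609] width 0.0004
```

play_rows(
  rows=[
    [0,[0,0,-0.05],[0,0,0]],
    [0,[0,0,-0.05],[0,0,0]],
    [0,[0,0,-0.05],[0,0,0]],
  ],
)

```text
time: 19.57
tool_pos: [0.6065, 0.1651, 0.1605]
ee_rot: [3.142, 0.001, -2.953]
wrist_force: [-2.8, -0.7, 7.9]
width: 0.0007
```

play_rows(
  rows=[
    [0,[0,0,-0.05],[0,0,0]],
    [0,[0,0,-0.05],[0,0,0]],
    [0,[0,0,-0.05],[0,0,0]],
  ],
)

```text
time: 19.82
tool_pos: [0.6065, 0.1651, 0.16]
ee_rot: [-3.142, 0.002, -2.953]
wrist_force: [-1.7, -0.3, 8.1]
width: 0.0004
```

play_rows(
  rows=[
    [0,[0,0,-0.05],[0,0,0]],
    [0,[0,0,-0.05],[0,0,0]],
    [0,[0,0,-0.05],[0,0,0]],
  ],
)

```text
time: 20.07
tool_pos: [0.6065, 0.1651, 0.1598]
ee_rot: [3.142, 0.002, -2.953]
wrist_force: [-3.2, -0.4, 7.9]
width: 0.0005
```

```bash
python3 m.py
```

```text
20.3167 [8.9 8.5 8.6 8.  8.3] F [-3.34 -0.32  8.44] pos [0.6065 0.1651 0.1598] width 0.0007
```

The force is about 1 N above the plateau and the travel lags, so contact is starting. I'm continuing with finer steps.

play_rows(
  rows=[
    [0,[0,0,-0.02],[0,0,0]],
    [0,[0,0,-0.02],[0,0,0]],
  ],
)

```text
time: 20.48
tool_pos: [0.6065, 0.1651, 0.1598]
ee_rot: [-3.142, 0.002, -2.953]
wrist_force: [-4.0, -0.7, 9.1]
width: 0.0001
```

```bash
python3 m.py; python3 m.py
```

```text
20.7333 [9.7 8.6 8.5 8.1 9. ] F [-3.71 -0.57  8.79] pos [0.6065 0.1651 0.1598] width 0.0005
20.9833 [ 9.5 10.   8.9  9.8  9.3] F [-3.51 -0.59  9.47] pos [0.6065 0.1651 0.1598] width 0.0003
```

play_rows(
  rows=[
    [0,[0,0,-0.03],[0,0,0]],
    [0,[0,0,-0.03],[0,0,0]],
  ],
)

```text
time: 21.15
tool_pos: [0.6065, 0.1651, 0.1597]
ee_rot: [3.142, 0.002, -2.953]
wrist_force: [-3.3, -0.5, 9.3]
width: 0.0005
```

```bash
python3 m.py; python3 m.py
```

```text
21.4 [10.5  9.3  9.6  9.2  9.1] F [-3.65 -0.8   9.54] pos [0.6065 0.1651 0.1597] width 0.0004
21.65 [ 9.1 10.1  9.1  9.6  9.3] F [-3.61 -0.92  9.42] pos [0.6065 0.1651 0.1596] width 0.0006
```

play_rows(
  rows=[
    [0,[0,0,-0.04],[0,0,0]],
    [0,[0,0,-0.04],[0,0,0]],
  ],
)

```text
time: 21.82
tool_pos: [0.6065, 0.1651, 0.1595]
ee_rot: [-3.142, 0.002, -2.953]
wrist_force: [-4.3, -0.8, 10.1]
width: 0.0003
```

```bash
python3 m.py; python3 m.py
```

```text
22.0667 [10.1 10.2 10.1  9.4 10.4] F [-4.05 -0.84 10.04] pos [0.6065 0.1651 0.1595] width 0.001
22.3167 [10.9 11.3 10.2 10.3  9.6] F [-3.55 -1.09 10.46] pos [0.6065 0.1651 0.1595] width 0.0006
```

play_rows(
  rows=[
    [0,[0,0,-0.03],[0,0,0]],
    [0,[0,0,-0.03],[0,0,0]],
  ],
)

```text
time: 22.48
tool_pos: [0.6065, 0.1651, 0.1594]
ee_rot: [-3.142, 0.002, -2.953]
wrist_force: [-4.2, -1.1, 10.4]
width: 0.0003
```

```bash
python3 m.py; python3 m.py
```

```text
22.7333 [10.8 11.1 10.7 11.  10.8] F [-4.01 -0.86 10.9 ] pos [0.6065 0.1651 0.1594] width 0.0004
22.9833 [11.1 11.2 10.5 11.3 11.2] F [-4.12 -0.55 11.09] pos [0.6065 0.1651 0.1594] width 0.0002
```

play_rows(
  rows=[
    [0,[0,0,-0.03],[0,0,0]],
    [0,[0,0,-0.03],[0,0,0]],
  ],
)

```text
time: 23.15
tool_pos: [0.6065, 0.1651, 0.1593]
ee_rot: [-3.142, 0.002, -2.953]
wrist_force: [-5.2, -1.3, 11.5]
width: 0.0006
```

```bash
python3 m.py; python3 m.py
```

```text
23.4 [11.3 11.3 11.6 11.3 11.3] F [-3.7  -0.88 11.37] pos [0.6065 0.1651 0.1593] width 0.0005
23.65 [11.5 11.1 11.7 11.8 12.1] F [-4.33 -0.79 11.63] pos [0.6065 0.1651 0.1593] width 0.0005
```

Nip is about 4.2 N (11.6 N against a 7.4 N free plateau), and the travel after contact agrees. I'm lifting off and returning to the handle.

play_rows(
  rows=[
    [0,[0,0,0.3],[0,0,0]],
    [0,[0,0,2],[0,0,0]],
    [0,[0,0,5],[0,0,0]],
    [0,[0,0,5],[0,0,0]],
    [2,[-3.5,-0.8,5],[0,0,0]],
    [4,[-7.2,-1.6,5],[0,0,0]],
    [4,[-7.2,-1.6,5],[0,0,0]],
    [4,[-7.2,-1.6,5],[0,0,0]],
  ],
)

```text
time: 24.32
tool_pos: [0.5327, 0.1488, 0.2047]
ee_rot: [3.141, -0.002, -2.953]
wrist_force: [0.5, -0.6, -0.1]
width: 0.0234
```

```bash
python3 m.py
```

```text
24.5667 [ 0.   0.8  1.1  1.1 -0.8] F [0.23 0.19 0.44] pos [0.5352 0.1492 0.2062] width 0.0396
```

Now down to TCP z≈0.053.

play_rows(
  rows=[
    [4,[0,0,-4],[0,0,0]],
    [4,[0,0,-8],[0,0,0]],
    [4,[0,0,-11],[0,0,0]],
    [4,[0,0,-14],[0,0,0]],
    [4,[0,0,-15.2],[0,0,0]],
    [4,[0,0,-15.2],[0,0,0]],
    [4,[0,0,-15.2],[0,0,0]],
  ],
)

```text
time: 25.15
tool_pos: [0.5352, 0.1492, 0.0547]
ee_rot: [3.142, 0.0, -2.953]
wrist_force: [0.6, -0.2, 0.3]
width: 0.0402
```

```bash
python3 m.py; python3 - <<'E'
from bench import *
from h import *
ims=[]
for n,c in (("wrist",(150,120,230,190)),("side",(240,110,80,75)),):
    p=snapshot(n)["pixels"][:,:,::-1]
    x,y,w,h=c;ims.append(cv2.resize(p[y:y+h,x:x+w],(400,340),interpolation=cv2.INTER_CUBIC))
cv2.imwrite("pics/m6.png",np.hstack(ims))
E
```

```text
25.4 [-0.4 -0.1  0.2  0.   0. ] F [ 0.19 -0.12 -0.05] pos [0.5364 0.1494 0.0568] width 0.0404
```

View pics/m6.png

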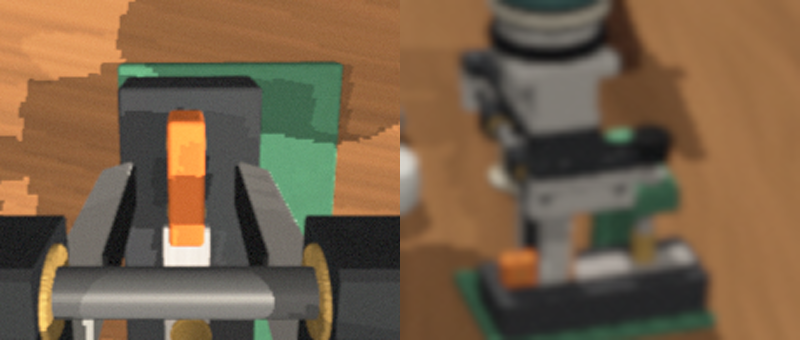

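The handle sits centred between the open fingers, with the foot down on the blade. I'm gripping.

play_rows(
  rows=[
    [3,[0,0,-0.3],[0,0,0]],
    [3,[0,0,-0.3],[0,0,0]],
    [1,[0,0,-0.3],[0,0,0]],
    [1,[0,0,-0.3],[0,0,0]],
    [1,[0,0,-0.3],[0,0,0]],
    [1,[0,0,-0.3],[0,0,0]],
    [1,[0,0,-0.3],[0,0,0]],
  ],
)

```text
time: 26.08
tool_pos: [0.5343, 0.1492, 0.0512]
ee_rot: [3.141, -0.0, -2.953]
wrist_force: [-0.6, -0.5, -0.7]
width: 0.0138
```

```bash
python3 m.py
```

```text
26.3333 [-0.6 -0.4  0.1  0.1 -0.7] F [-0.49  0.75 -0.29] pos [0.5343 0.1492 0.0512] width 0.0136
```

play_rows(
  rows=[
    [1,[-0.2,-0.04,0],[0,0,0]],
    [1,[-0.5,-0.1,0],[0,0,0]],
    [1,[-0.8,-0.16,0],[0,0,0]],
    [1,[-1.1,-0.21,0],[0,0,0]],
    [1,[-1.4,-0.27,0],[0,0,0]],
    [1,[-1.7,-0.33,0],[0,0,0]],
  ],
)

```text
time: 26.83
tool_pos: [0.5174, 0.1456, 0.0514]
ee_rot: [-3.141, 0.001, -2.954]
wrist_force: [3.9, 0.1, -3.4]
width: 0.0135
```

play_rows(
  rows=[
    [1,[-0.3,-0.06,0],[0,0,0]],
    [1,[-0.6,-0.12,0],[0,0,0]],
    [1,[-0.9,-0.18,0],[0,0,0]],
    [1,[-1.2,-0.23,0],[0,0,0]],
    [1,[-1.4,-0.27,0],[0,0,0]],
  ],
)

```text
time: 27.25
tool_pos: [0.5031, 0.143, 0.0514]
ee_rot: [3.142, 0.0, -2.953]
wrist_force: [4.3, 0.7, -2.0]
width: 0.0138
```

```bash
python3 m.py
```

```text
27.5 [-3.  -1.7 -1.  -1.8 -0.2] F [ 2.12  0.31 -1.53] pos [0.5028 0.143  0.0514] width 0.0139
```

The drag is about 4.3 N, as wanted. I'm drawing it right out.

play_rows(
  rows=[
    [1,[-0.3,-0.06,0],[0,0,0]],
    [1,[-0.6,-0.12,0],[0,0,0]],
    [1,[-1,-0.19,0],[0,0,0]],
    [1,[-2,-0.38,0],[0,0,0]],
    [1,[-3.5,-0.67,0],[0,0,0]],
    [1,[-3.5,-0.67,1],[0,0,0]],
    [1,[-3.5,-0.67,4],[0,0,0]],
    [1,[-3.5,-0.67,7],[0,0,0]],
  ],
)

```text
time: 28.17
tool_pos: [0.4656, 0.1359, 0.1207]
ee_rot: [3.141, -0.007, -2.953]
wrist_force: [0.5, -0.2, -1.0]
width: 0.0137
```

```bash
python3 m.py
```

```text
28.4167 [ 2.9  0.6 -1.4 -1.3 -2.1] F [ 0.54  0.31 -0.26] pos [0.4695 0.1366 0.1249] width 0.0136
```

play_rows(
  rows=[
    [1,[-1,-4,0],[0,0,0]],
    [1,[-1.8,-8,0],[0,0,-0.05]],
    [1,[-1.8,-12,0],[0,0,-0.1]],
    [1,[-1.8,-16,0],[0,0,-0.15]],
    [1,[-1.8,-20,0],[0,0,-0.19]],
    [1,[-1.8,-24,0],[0,0,-0.19]],
    [1,[-1.8,-28,0],[0,0,-0.19]],
    [1,[-1.8,-32,0],[0,0,-0.19]],
  ],
)

```text
time: 29.08
tool_pos: [0.4485, -0.1847, 0.119]
ee_rot: [3.139, -0.004, 3.14]
wrist_force: [0.1, 1.0, -1.3]
width: 0.0139
```

play_rows(
  rows=[
    [1,[0,-1.6,0],[0,0,0]],
    [1,[0,-1.6,-4],[0,0,0]],
    [1,[0,-1.6,-8],[0,0,0]],
    [1,[0,-1.6,-10],[0,0,0]],
    [1,[0,-1.6,-10],[0,0,0]],
    [1,[0,-1.6,-10],[0,0,0]],
  ],
)

```text
time: 29.58
tool_pos: [0.4482, -0.1985, 0.0188]
ee_rot: [3.138, -0.006, 3.14]
wrist_force: [-0.1, -0.2, 0.0]
width: 0.0137
```

```bash
python3 m.py; python3 - <<'E'
from bench import *
print(get_obs()["ee_rot"])
E
```

```text
29.8333 [-0.8 -0.8 -0.4 -0.6 -0.5] F [ 0.49 -0.13 -0.62] pos [ 0.4512 -0.2     0.0226] width 0.0141
[-3.13977519  0.00315656  3.14021537]
```

play_rows(
  rows=[
    [1,[0,0,-0.5],[0,0,0]],
    [1,[0,0,-1.0],[0,0,0]],
    [1,[0,0,-1.1],[0,0,0]],
    [1,[0,0,-1.1],[0,0,0]],
    [1,[0,0,-1.1],[0,0,0]],
  ],
)

```text
time: 30.25
tool_pos: [0.4509, -0.1999, 0.0109]
ee_rot: [-3.141, 0.001, 3.14]
wrist_force: [0.7, 0.9, 2.6]
width: 0.0138
```

```bash
python3 m.py
```

```text
30.5 [2.8 4.  3.6 4.8 5.3] F [0.34 0.29 4.1 ] pos [ 0.4509 -0.1999  0.0109] width 0.014
```

The blade is resting on the mat. I'm releasing and retreating.

play_rows(
  rows=[
    [3.5,[0,0,0.05],[0,0,0]],
    [3.5,[0,0,0.05],[0,0,0]],
    [3.5,[0,0,0.05],[0,0,0]],
    [3.5,[0,0,0.05],[0,0,0]],
    [3.5,[0,0,2],[0,0,0]],
    [3.5,[0,0,5],[0,0,0]],
    [3.5,[0,0,9],[0,0,0]],
    [3.5,[0,0,13],[0,0,0]],
  ],
)

```text
time: 31.17
tool_pos: [0.4492, -0.1989, 0.1402]
ee_rot: [3.14, -0.003, 3.14]
wrist_force: [0.8, -1.1, 0.4]
width: 0.0346
```

play_rows(
  rows=[
    [3.5,[-8,0,6],[0,0,0]],
    [3.5,[-8,0,6],[0,0,0]],
    [3.5,[-8,0,6],[0,0,0]],
    [3.5,[-8,0,6],[0,0,0]],
    [3.5,[-8,0,6],[0,0,0]],
  ],
)

```text
time: 31.58
tool_pos: [0.3705, -0.1999, 0.2007]
ee_rot: [-3.141, 0.002, 3.139]
wrist_force: [0.7, 0.1, -0.5]
width: 0.0351
```

```bash
python3 - <<'E'
from bench import *
from h import *
print(get_obs()["tool_pos"],get_obs()["width"])
ims=[]
for n,c in (("side",(220,110,100,160)),("scene",(160,180,190,80))):
    s=snapshot(n);p=s["pixels"][:,:,::-1];C=cam(s)
    print(n,"tip expected",proj(C,[.561,-.2,.010]),"knob expected",proj(C,[.607,.165,.159]))
    cv2.imwrite(f"pics/{n}7.png",p)
    x,y,w,h=c;k=600/h if h>100 else 2.6;ims.append(cv2.resize(p[y:y+h,x:x+w],None,fx=2.5,fy=2.5,interpolation=cv2.INTER_CUBIC))
b=np.zeros((400,475,3),np.uint8);b[:200]=ims[1][:200];cv2.imwrite("pics/m7.png",np.hstack([ims[0],b]))
E
```

```text
[ 0.37054451 -0.19986454  0.20067126] 0.03514919734894765
side tip expected [[289.28039896 253.03654138]] knob expected [[288.90797536 138.82794287]]
scene tip expected [[194.32626078 240.46664164]] knob expected [[318.64153857 211.38050611]]
```

View pics/m7.png

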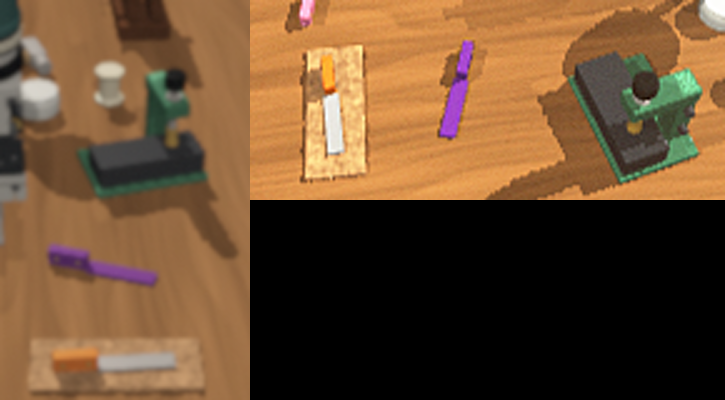

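The blade lies flat on the cork (scene crop 332,105; side crop 110,360), the guide is lowered, and the bystanders look unmoved. I'm handing in.

```bash
python3 -c "
from bench import *
print(close_job())"
```

```text
the job is handed in; nothing more can be done
None
```

I ran the whole job and handed it in at about 32 s of the 66 s allowed. The hand-in reports no verdict.

- **Blade in:** I slid the orange blade under the open guide until its tip was about 35 mm past the foot's axis, 1–2 mm off centre. I then let go of it.
- **Nip set:** I pushed the knob down about 11.5 mm. The push force levelled at about 7.4 N while the foot was free. I stopped at 11.6 N, so the nip is about 4.2 N.
- **Draw:** the measured drag was about 4.3 N, which agrees with that nip and is a little under the 5 N asked for.
- **End state:** the last pictures show the blade flat on its cork mat, the arm clear, and the nearby things in view where they were. By the fingertip height when I stopped pushing, the knob top stands at about 159 mm.

**Checks that disagreed:** the overview and wrist cameras differed by about 4 mm sideways on where the stand is. I went with the wrist view, and the fit was fine. While I pushed the knob there was a steady sideways force of about 3–4 N, with no effect I could see. The ball, both cores, the thimble and most of the hammer were outside the final crop; the arm stayed well clear of them.

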